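# Cap and close the welding consumables box

## Robot

A 6-joint arm with a two-finger parallel gripper is mounted at the origin on the work surface. World frame = base frame: x ahead of the robot, y to its left, z up, the work surface at z = 0. Lengths are in m, angles in degrees, forces in N, time in s.
With the tool pointing down it reaches from about 0.35 to 0.875 m from the base axis. Payload 4.2 kg.
Tool frame: the origin (TCP) lies on the centre line of the jaws, within the pads' length; the fingertips stand r.tip_extent ahead of it and the grasp point (between the pads) lies 11 mm behind it (r.tip_extent is the distance from the TCP to the fingertips, in m); z points along the fingers, y is the line along which they close (so a half turn about z gives the same grasp; the last joint's range is limited). The gripper opens to 87 mm and grips with 3 to 60 N. Pads are 19 mm wide; open, the fingers measure 117 mm over their backs; the gripper's body (75 mm by 190 mm) begins 51 mm behind the grasp point.
Start: joints at [83.514, 22.042, 0.453, 0, -68.411, -14.817], TCP at [0.227, 0.582, 0.231] pointing down, gripper open.
Joint ranges: [-179.83, 179.83], [-69.29, 118.12], [-61.27, 80.66], [-181.25, 117.63], [-171.15, -9.14], [-177.46, 177.46]. Speed limits (degrees/s): [159.86, 159.86, 180, 180, 180, 180].

## Interface

Orientations are given as a 3x3 rotation matrix whose columns are the frame's x, y, z axes.
In Python, from station import r gives the robot as it stands.
- The arm moves only by the shell command python3 -m jog 'ROWS'. ROWS is text: rows parted by semicolons, each of 5 numbers parted by spaces: the opening, from 0 (shut) to 1 (fully open), then the shift along the world's x, y, z in mm, then the turn about the world's z in degrees. In form: hand dx dy dz roll; .... A call has 1 to 5 rows; each row shifts and turns the commanded pose from where the row before left it; what a row does not reach is not made up. A row lasts 1/8 s, in which the tool goes at most 62.5 mm and 10.7 degrees, less where a joint would pass 70% of its speed; a pose out of reach is approached as far as the arm can. A call is refused whole if a number of a shift passes 62.5 or a number of a turn 10.7, either way. A call with a gripper value outside its range is refused whole. The fingers move at their own pace and stop on an object; the grip force is fixed at half the most. Time passes only in rows, so rows that do not move let the fingers close. It gives the time, the measured TCP pose, the force, the opening and the grip force at its end, in the units of the state.
- r.sense(): the state, without advancing time (a new reading comes with each control period).
- r.capture(name): name is "side" or "top" or "wrist"; returns a dict with "pixels" (384x512x3 uint8, red, green, blue), "fovy" (degrees; the focal length in pixels is half the picture's height over the tangent of half this angle, whatever the lens; pixels are square), "cx", "cy" (the principal point, pixels), "k1" (the pictures are not rectified: a ray, as slopes to the right and down, at radius r is drawn at 1 + k1 r^2 times it, then the intrinsics apply), "origin" and "orientation" of the camera in the world; the wrist camera has in their place "T_tool_cam" (4x4, takes a point from camera to tool coordinates, whose origin is the TCP and whose axes are the flange's). Camera axes: x right, y down, z forward; pixel columns grow to the right and rows downward; lengths in m; the calibration is good to about 2 mm. A picture is of the moment at which its call begins: read the wrist's pose just before it. There is no depth.
- r.finish_job(): hands the job in; it is judged then, once.
The state is a dict: "time_s": time; "joints": joint angles; "joint_velocities": joint speeds; "effort": joint torques, N m; "tcp_pos": TCP position; "ee_rot": TCP orientation; "wrist_force": force on the tool from outside, world axes, zero at the start; "moment": the same for the moment, N m; "gripper_width": opening from 0.0 (shut) to 1.0 (fully open); "gripper_force": force on a finger pad.
Only numpy, scipy, OpenCV 4.12 (cv2) and the standard library are available. Lean on these libraries where they do the work, as an engineer would, in place of code of your own. Each camera call takes 0.05 s, during which the arm holds its last target. There are 200 camera calls.

## Task

Close up the green consumables box: press both orange caps down until they are fully home, then slide the aluminium cover plate, narrow nose first and handle up, into the slot over the caps until it is all the way in against the yellow end stop, and let go of it. Leave the other things on the bench where they are.

Things in the scene. Friction and masses are not known exactly. Their poses are not given: they have to be found in the camera images.
- caddy: Green steel box fixed to the bench: 160 (its x) x 93 (y) x 90 mm (z up) to the flat deck; origin: centre of underside. Steel rails on the deck's long sides form the cover's slot: 77 mm wide inside, 9 mm high from deck to the 4 mm thick lips, opening between the lips 56 mm wide, lips' top 13 mm above the deck. Slot open at the -x end; yellow stop, face at x = +74 mm. The cover goes in towards +x.
- cap_near (a joint): Orange press-in cap nearer the slot's open end: round, 50 mm across, flat top; moves only down. Value: m pushed down; 0 = top 17 mm above the deck, 0.016 = fully home, solid stop, top 1 mm above the deck. Starts at 0 to 0.005. Tight friction fit: about 7 N moves it, it stays where left, no spring back. Unless home it blocks the slot.
- cap_far (a joint): The orange cap nearer the end stop, alike in every way to cap_near.
- cap_near_top (a point): Centre of the top face of cap_near, on the box's middle line 36 mm from its centre towards the open end (box x = -36 mm). Moves with the cap.
- cap_far_top (a point): Centre of the top face of cap_far, at box x = +36 mm. Moves with the cap.
- cover: Loose aluminium plate, about 0.2 kg, 148 (its x) x 72 (y) x 4 mm; the last 14 mm at +x (the nose) only 60 mm wide. Red upright handle rib at its centre: 50 mm along x, 12 mm thick in y, top 46 mm above the underside. Origin: centre of underside; z up. Starts flat on the bench. Fully in: origin at box x = 0, y = 0, 91 mm above the bench, axes along the box's, rib up between the lips.
- cover_nose (a point): Middle of the cover's narrow front edge (cover x = +74 mm, 2 mm above its underside).
- pliers: Bystander: pliers with red grips, about 155 mm long, lying flat, origin at the rivet. Leave alone.
- brush: Bystander: brush lying on the bench. Leave alone.
- jar: Bystander: closed jar, 60 mm across, 80 mm high, origin at its base. Leave alone.
- offcut: Bystander: L-shaped copper-coloured offcut, 70 x 30 x 40 mm, origin at its foot. Leave alone.

How it is judged (in metres and radians):
On the way, in this order (a step that is already met when the one before it is completed fails the run):
1. both caps pressed home while the cover is still outside the slot (value of joint each of cap_near, cap_far above 0.0142 m and horizontal distance between cover and caddy above 0.14 m), for 0.2 s.
2. cover slid all the way into the slot (x of cover_nose in the frame of caddy above 0.069 m and z of cover in the frame of caddy between 0.085 and 0.097 m and y of cover in the frame of caddy between -0.006 and 0.006 m and angle between the x axis of cover and the x axis of caddy, either way round below 0.08 rad), for 0.2 s.
At the end, for the whole second after the job is handed in: Both caps within 1.8 mm of fully home; the cover at rest in the slot, handle up, its narrow nose within 5 mm of the end stop, within 6 mm of the middle line, aligned with the box within 0.08 rad, its underside no higher than 7 mm over the deck (all of step 2 and value of joint each of cap_near, cap_far above 0.0142 m and linear speed of cover below 0.02 m/s); the robot touches nothing.
It fails at once if the pliers is moved by more than 30 mm (distance of pliers from where it was at the start of the episode above 0.03 m).
It fails at once if the brush is moved by more than 30 mm (distance of brush from where it was at the start of the episode above 0.03 m).
It fails at once if the jar is moved by more than 30 mm (distance of jar from where it was at the start of the episode above 0.03 m).
It fails at once if the offcut is moved by more than 30 mm (distance of offcut from where it was at the start of the episode above 0.03 m).
It also fails if it takes over 58 s, if anything falls off the work surface, if the arm or the gripper's body presses on something with over 40 N, if the wrist force passes 120 N, or if a joint passes its speed limit or range.

## Working session

There is one attempt and no reset: what is moved stays moved. The work goes in short steps, Python scripts to look and compute and a shell command to move; the robot and the scene stay as the last step left them, time stands still between calls to the robot, and variables do not carry over. Pictures are saved under pics/ and viewed, at most 10 in all, crops included, and the job is handed in when it is done.

```bash
mkdir -p pics
cat > h.py <<'E'
import numpy as np, cv2, pickle
def snap(r,n,f):
    s=r.sense(); c=r.capture(n)
    if 'T_tool_cam' in c:
        T=np.eye(4);T[:3,:3]=s['ee_rot'];T[:3,3]=s['tcp_pos'];T=T@np.array(c['T_tool_cam'])
        c['origin']=T[:3,3];c['orientation']=T[:3,:3]
    pickle.dump(c,open(f'pics/{f}.pkl','wb'));cv2.imwrite(f'pics/{f}.png',c['pixels'][:,:,::-1]);return c
def load(f): return pickle.load(open(f'pics/{f}.pkl','rb'))
def K(c):
    f=192/np.tan(np.radians(c['fovy'])/2);return f
def ray(c,u,v):
    f=K(c);d=np.array([(u-c['cx'])/f,(v-c['cy'])/f]);p=d.copy()
    for _ in range(30): p=d/(1+c['k1']*(p@p))
    return np.array(c['orientation'])@np.array([p[0],p[1],1])
def atz(c,u,v,z):
    d=ray(c,u,v);o=np.array(c['origin']);return o+d*(z-o[2])/d[2]
def proj(c,P):
    q=np.array(c['orientation']).T@(np.array(P)-np.array(c['origin']));p=q[:2]/q[2]
    return p*(1+c['k1']*(p@p))*K(c)+[c['cx'],c['cy']]
E
python3 - <<'E'
from station import r
from h import *
for n in ('top','side','wrist'):
    c=snap(r,n,n+'0'); print(n,c['fovy'],c['k1'],np.round(c['origin'],3),np.round(c['orientation'],2).tolist())
s=r.sense();print(s,r.tip_extent)
a=[cv2.resize(cv2.imread(f'pics/{n}0.png'),None,fx=1.5625,fy=1.5625) for n in('top','side')]
cv2.imwrite('pics/a.png',a[0]);cv2.imwrite('pics/b.png',a[1])
E
```

```text
top 49.49784222386594 -0.010321938328964185 [0.489 0.029 1.265] [[-0.0, -1.0, 0.09], [-1.0, 0.0, 0.01], [-0.01, -0.09, -1.0]]
side 52.88850810438372 7.295861757384816e-05 [0.278 0.65  0.889] [[-0.89, -0.36, 0.28], [-0.46, 0.68, -0.58], [0.02, -0.64, -0.77]]
wrist 65.75741491727977 -0.017045369693870296 [0.297 0.555 0.384] [[-0.36, -0.9, -0.25], [-0.93, 0.35, 0.1], [0.0, 0.27, -0.96]]
{'time_s': 0.15, 'joints': array([ 8.35145643e+01,  2.20804810e+01,  3.97019460e-01, -2.27935532e-02,
       -6.84118882e+01, -1.48170532e+01]), 'joint_velocities': array([-0.09085736, -0.10755737,  0.1460296 ,  0.07823181,  0.14502778,
        0.13998604]), 'effort': array([-4.62702064e-04, -3.91054344e+01,  1.87587565e+01,  4.22236249e+00,
        1.24143530e-02, -1.40534285e-04]), 'tcp_pos': array([0.22686543, 0.58188282, 0.2297017 ]), 'ee_rot': array([[ 9.31622168e-01, -3.63427884e-01, -5.55514756e-04],
       [-3.63428302e-01, -9.31620777e-01, -1.61170718e-03],
       [ 6.82102406e-05,  1.70339192e-03, -9.99998547e-01]]), 'wrist_force': array([ 0.87884067, -0.3622728 ,  0.61105447]), 'moment': array([ 0.01240473, -0.02343338,  0.02193393]), 'gripper_force': 0.0, 'gripper_width': 1.0021142345037788} 0.008
```

View pics/a.png

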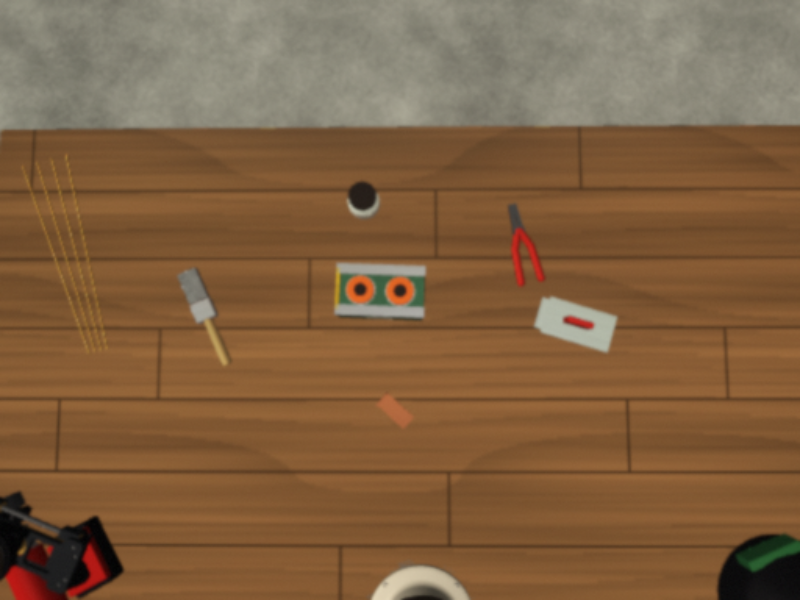

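View pics/b.png

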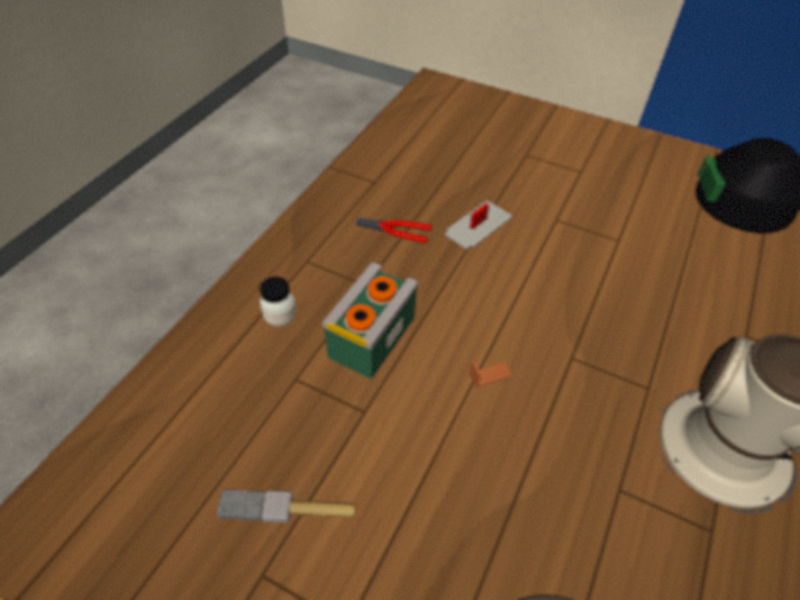

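The top view shows the box at (380,291) with its yellow stop on the left. The cover is at (576,324) with its nose to the left, the pliers at (522,245), the jar at (363,200), the offcut at (395,410) and the brush on the left. I'll enlarge it to measure.

Run:
```python
import cv2
a=cv2.imread('pics/top0.png')[160:232,205:405]
cv2.imwrite('pics/c.png',cv2.resize(a,None,fx=4,fy=4,interpolation=cv2.INTER_CUBIC))
```

```text
(no output)
```

View pics/c.png

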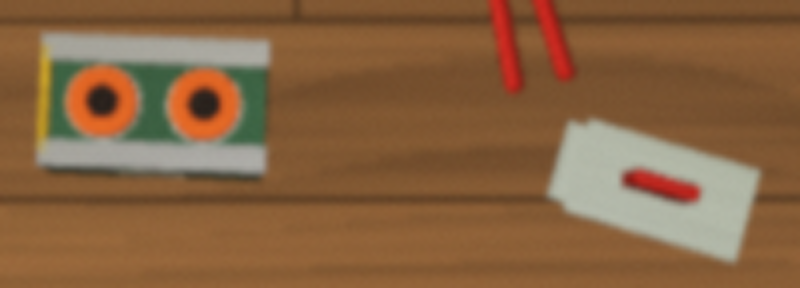

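Run:
```python
from h import *
from scipy.optimize import least_squares
c=load('top0'); n=lambda p:(205+p[0]/4-.375,160+p[1]/4-.375)
def fit(pix,mod,th0):
    def res(x):
        R=np.array([[np.cos(x[2]),-np.sin(x[2])],[np.sin(x[2]),np.cos(x[2])]])
        return np.concatenate([proj(c,np.append(x[:2]+R@np.array(m[:2]),m[2]))-n(p) for p,m in zip(pix,mod)])
    s=least_squares(res,[.5,0,th0]);print(np.round(s.x[:2],4),np.degrees(s.x[2]),np.round(s.fun,2))
z=.004
fit([(569,121),(590,118),(760,171),(738,263),(567,211),(548,197)],
 [(.074,-.03,z),(.06,-.036,z),(-.074,-.036,z),(-.074,.036,z),(.06,.036,z),(.074,.03,z)],1.4)
z=.103
fit([(42,34),(270,40),(266,173),(36,163)],[(.08,-.0465,z),(-.08,-.0465,z),(-.08,.0465,z),(.08,.0465,z)],1.57)
for p in [(102,101),(204,103)]: print(atz(c,*n(p),.105))
print(atz(c,*n((628,177)),.046),atz(c,*n((698,193)),.046))
```

```text
[ 0.5531 -0.3026] 73.08741856406152 [ 0.33  0.16  0.07  0.35  0.36 -0.17 -0.37 -0.28 -0.6  -0.16  0.21  0.1 ]
[0.6088 0.0721] 87.83941512318457 [ 0.15 -0.31 -0.12  0.12 -0.19 -0.14  0.16  0.33]
[0.60962202 0.10802193 0.105     ]
[0.60801424 0.03654977 0.105     ]
[ 0.55885821 -0.27270437  0.046     ] [ 0.54705066 -0.32338341  0.046     ]
```

```bash
python3 -m jog '0 35 -50 0 -6.4;0 35 -50 0 -6.4;0 35 -50 0 -6.4;0 35 -50 0 -6.4;0 35 -50 0 -6.4' && python3 -m jog '0 35 -50 0 -6.4;0 35 -50 0 -6.4;0 35 -50 0 -6.4;0 35 -50 0 -6.4;0 35 -50 0 -6.4' && python3 -m jog '0 30 -45 0 -6.4;0 0 0 0 0;0 0 0 0 0'
python3 - <<'E'
from station import r
from h import *
s=r.sense();print(s['tcp_pos'],s['ee_rot'],s['joints'])
c=snap(r,'wrist','w1')
cv2.imwrite('pics/d.png',cv2.resize(c['pixels'][:,:,::-1],None,fx=1.5,fy=1.5))
E
```

```text
time_s: 0.78
tcp_pos: [0.4027, 0.3305, 0.2305]
ee_rot: [[0.595, -0.804, -0.0], [-0.804, -0.595, -0.0], [0.0, 0.0, -1.0]]
wrist_force: [0.8, 0.2, 0.9]
gripper_width: 0.517
gripper_force: 0.0
time_s: 1.4
tcp_pos: [0.5778, 0.0805, 0.2304]
ee_rot: [[0.078, -0.997, -0.0], [-0.997, -0.078, 0.0], [-0.0, 0.0, -1.0]]
wrist_force: [1.7, 0.6, 0.6]
gripper_width: 0.014
gripper_force: 0.0
time_s: 1.78
tcp_pos: [0.6067, 0.0372, 0.23]
ee_rot: [[-0.03, -1.0, -0.001], [-1.0, 0.03, -0.0], [0.0, 0.001, -1.0]]
wrist_force: [-0.3, 0.8, -0.0]
gripper_width: 0.007
gripper_force: 0.0
[0.60666695 0.03715949 0.22996405] [[-2.99789247e-02 -9.99549785e-01 -1.22117851e-03]
 [-9.99550530e-01  2.99789589e-02 -9.70064665e-06]
 [ 4.63059396e-05  1.22033881e-03 -9.99999254e-01]] [ 1.87369463e+01  2.04274102e+01 -2.08338895e+00 -2.37480491e-02
 -6.75556415e+01 -2.04457918e+01]
```

View pics/d.png

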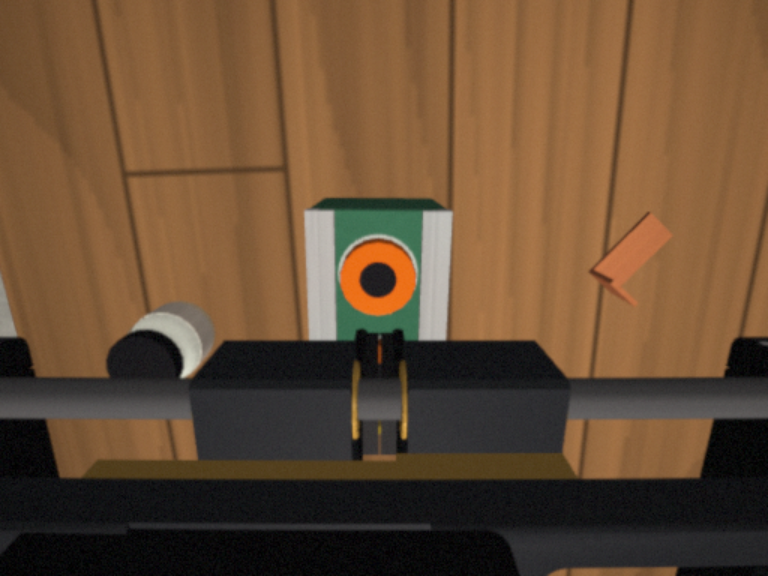

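Run:
```python
from h import *
c=load('w1');n=lambda p:((p[0]+.5)/1.5-.5,(p[1]+.5)/1.5-.5)
for p,z in [((305,210),.103),((451,210),.103),((308,338),.103),((447,338),.103),((378,277),.105),((335,210),.103),((423,210),.103)]: print(p,np.round(atz(c,*n(p),z),4))
```

```text
(305, 210) [ 0.6523 -0.0086  0.103 ]
(451, 210) [ 0.5607 -0.0057  0.103 ]
(308, 338) [0.6568 0.0776 0.103 ]
(447, 338) [0.5624 0.0806 0.103 ]
(378, 277) [0.6079 0.0358 0.105 ]
(335, 210) [ 0.6334 -0.008   0.103 ]
(423, 210) [ 0.5783 -0.0062  0.103 ]
```

```bash
python3 -m jog '0 1 -1 -60 0;0 0 0 -40 0;0 0 0 -9 0;0 0 0 -8 0;0 0 0 -8 0' && python3 -m jog '0 0 0 -4 0;0 0 0 -2 0;0 0 0 -2 0;0 0 0 0 0'
```

```text
time_s: 2.45
tcp_pos: [0.6091, 0.0373, 0.1087]
ee_rot: [[-0.028, -1.0, 0.004], [-1.0, 0.028, 0.001], [-0.001, -0.004, -1.0]]
wrist_force: [-4.8, 1.8, 9.5]
gripper_width: 0.008
gripper_force: 4.9
time_s: 2.95
tcp_pos: [0.6091, 0.0373, 0.1008]
ee_rot: [[-0.028, -1.0, 0.004], [-1.0, 0.028, 0.001], [-0.001, -0.004, -1.0]]
wrist_force: [-3.0, 1.8, 5.0]
gripper_width: 0.004
gripper_force: 2.9
```

```bash
python3 -m jog '0 0 0 -3 0;0 0 0 0 0' && python3 -m jog '0 0 0 -3 0;0 0 0 0 0' && python3 -m jog '0 0 0 -3 0;0 0 0 0 0'
```

```text
time_s: 3.2
tcp_pos: [0.6091, 0.0373, 0.0993]
ee_rot: [[-0.028, -1.0, 0.005], [-1.0, 0.028, 0.001], [-0.001, -0.004, -1.0]]
wrist_force: [-6.3, 2.0, 11.9]
gripper_width: 0.01
gripper_force: 6.2
time_s: 3.45
tcp_pos: [0.6092, 0.0372, 0.0992]
ee_rot: [[-0.027, -1.0, 0.006], [-1.0, 0.027, 0.0], [-0.001, -0.006, -1.0]]
wrist_force: [-12.2, 2.6, 25.1]
gripper_width: 0.007
gripper_force: 12.4
time_s: 3.7
tcp_pos: [0.6093, 0.0373, 0.099]
ee_rot: [[-0.026, -1.0, 0.007], [-1.0, 0.026, -0.0], [-0.0, -0.007, -1.0]]
wrist_force: [-15.8, 4.5, 37.4]
gripper_width: 0.007
gripper_force: 18.6
```

```bash
python3 -m jog '0 0 0 50 0;0 1 36 0 0;0 2 36 0 0;0 0 0 -20 0;0 0 0 -10 0' && python3 -m jog '0 0 0 -5 0;0 0 0 -5 0;0 0 0 -5 0;0 0 0 -5 0;0 0 0 0 0'
```

```text
time_s: 4.32
tcp_pos: [0.6114, 0.1093, 0.1096]
ee_rot: [[-0.029, -1.0, 0.002], [-1.0, 0.029, 0.001], [-0.001, -0.002, -1.0]]
wrist_force: [-4.1, 4.5, 10.3]
gripper_width: 0.009
gripper_force: 5.1
time_s: 4.95
tcp_pos: [0.6117, 0.1093, 0.099]
ee_rot: [[-0.027, -1.0, 0.005], [-1.0, 0.027, 0.001], [-0.001, -0.005, -1.0]]
wrist_force: [-19.4, 4.3, 40.2]
gripper_width: 0.001
gripper_force: 20.2
```

```bash
python3 -m jog '0.6 0 0 60 0;0.6 0 0 60 0;0.6 0 0 40 0;0.6 -10 -58 0 -2.5;0.6 -10 -58 0 -2.5' && python3 -m jog '0.6 -10 -58 0 -2.5;0.6 -10 -58 0 -2.5;0.6 -10 -58 0 -2.5;0.6 -9 -58 0 -2.5;0.6 0 0 0 0'
python3 - <<'E'
from station import r
from h import *
s=r.sense();print(s['tcp_pos'],s['ee_rot'],s['joints'])
c=snap(r,'wrist','w2')
cv2.imwrite('pics/e.png',cv2.resize(c['pixels'][:,:,::-1],None,fx=1.5,fy=1.5))
E
```

```text
time_s: 5.58
tcp_pos: [0.5911, -0.0088, 0.2503]
ee_rot: [[-0.117, -0.993, 0.003], [-0.993, 0.117, 0.001], [-0.001, -0.003, -1.0]]
wrist_force: [0.6, -0.9, -0.6]
gripper_width: 0.49
gripper_force: 0.0
time_s: 6.2
tcp_pos: [0.5509, -0.2438, 0.2492]
ee_rot: [[-0.294, -0.956, 0.001], [-0.956, 0.294, -0.001], [0.0, -0.001, -1.0]]
wrist_force: [-0.2, -0.0, -0.4]
gripper_width: 0.601
gripper_force: 0.0
[ 0.55091454 -0.24380493  0.24924288] [[-2.93600509e-01 -9.55927591e-01  1.08746773e-03]
 [-9.55928086e-01  2.93599704e-01 -8.41740822e-04]
 [ 4.85363071e-04 -1.28667648e-03 -9.99999054e-01]] [-8.47000879e+00  1.91137371e+01 -1.24750196e+00  4.11107120e-02
 -6.95700344e+01 -8.61793921e+00]
```

View pics/e.png

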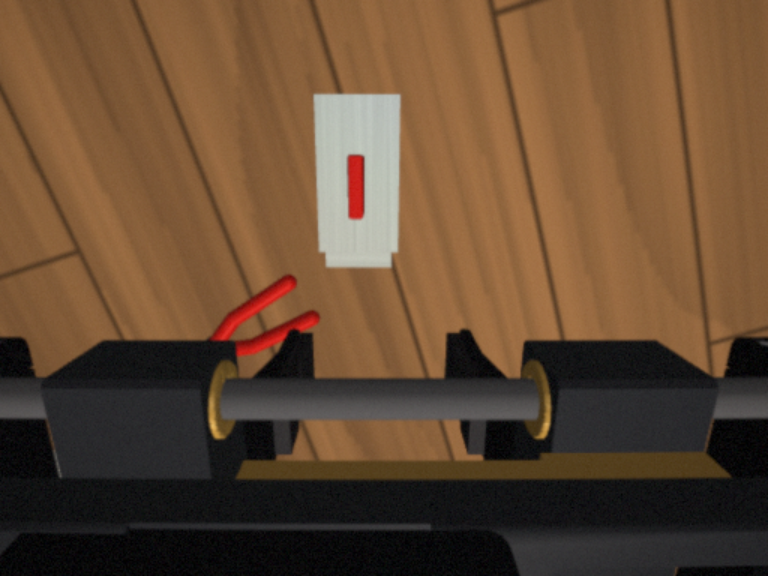

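The wrist view shows the cover whole: nose corners at (325,267) and (391,267), tail corners at (314,94) and (400,94), and the rib from (355,155) to (356,218).

Run:
```python
from h import *
from scipy.optimize import least_squares
c=load('w2'); n=lambda p:((p[0]+.5)/1.5-.5,(p[1]+.5)/1.5-.5)
pix=[(391,267),(399,252),(400,94),(314,94),(319,252),(325,267)]
# image right = world -x = cover +y
z=.004;mod=[(.074,.03,z),(.06,.036,z),(-.074,.036,z),(-.074,-.036,z),(.06,-.036,z),(.074,-.03,z)]
def res(x):
    R=np.array([[np.cos(x[2]),-np.sin(x[2])],[np.sin(x[2]),np.cos(x[2])]])
    return np.concatenate([proj(c,np.append(x[:2]+R@np.array(m[:2]),m[2]))-n(p) for p,m in zip(pix,mod)])
s=least_squares(res,[.55,-.3,1.27]);print(np.round(s.x[:2],4),np.degrees(s.x[2]),np.round(s.fun,2))
a,b=atz(c,*n((355,155)),.046),atz(c,*n((356,218)),.046);print(a,b,(a+b)/2)
```

```text
[ 0.554  -0.3007] 72.65561115483763 [ 0.09 -0.03 -0.76  0.04  0.08  0.17 -0.11  0.04  0.02 -0.13  0.69 -0.16]
[ 0.54656631 -0.32424675  0.046     ] [ 0.56078532 -0.27786362  0.046     ] [ 0.55367581 -0.30105519  0.046     ]
```

```bash
python3 -m jog '0.6 3 -57 0 0;0.6 0 0 -60 0;0.6 0 0 -60 0;0.6 0 0 -60 0;0.6 0 0 -40 0' && python3 -m jog '0.6 0 0 -3 0;0 0 0 0 0;0 0 0 0 0;0 0 0 0 0;0 0 0 0 0' && python3 -m jog '0 0 0 0 0;0 0 0 4 0;0 0 0 40 0;0 0 0 60 0;0 0 0 0 0'
```

```text
time_s: 6.88
tcp_pos: [0.5545, -0.2952, 0.0262]
ee_rot: [[-0.286, -0.958, -0.002], [-0.958, 0.286, 0.001], [-0.0, 0.002, -1.0]]
wrist_force: [0.7, -0.4, 0.6]
gripper_width: 0.594
gripper_force: 0.0
time_s: 7.5
tcp_pos: [0.5554, -0.2969, 0.0266]
ee_rot: [[-0.287, -0.958, 0.002], [-0.958, 0.287, -0.0], [-0.0, -0.002, -1.0]]
wrist_force: [-0.5, -1.2, -0.3]
gripper_width: 0.23
gripper_force: 0.0
time_s: 8.12
tcp_pos: [0.5584, -0.298, 0.1355]
ee_rot: [[-0.287, -0.958, 0.011], [-0.958, 0.286, -0.004], [0.001, -0.012, -1.0]]
wrist_force: [0.9, -0.4, -1.9]
gripper_width: 0.136
gripper_force: 30.0
```

```bash
python3 -m jog '0 11 40 0 3.8;0 11 50 0 3.8;0 11 50 0 3.8;0 11 45 0 3.7;0 0 15 0 0' && python3 -m jog '0 0 0 0 0;0 0 0 0 0;0 0 0 0 0'
python3 - <<'E'
from station import r
from h import *
s=r.sense();print(s['tcp_pos'],s['ee_rot'])
c=snap(r,'wrist','w3');d=snap(r,'side','s3');snap(r,'top','t3')
cv2.imwrite('pics/f.png',cv2.resize(c['pixels'][:,:,::-1],None,fx=1.5,fy=1.5))
print(proj(d,[.603,-.09,.1]))
E
```

```text
time_s: 8.75
tcp_pos: [0.5988, -0.0942, 0.1282]
ee_rot: [[-0.025, -1.0, -0.002], [-1.0, 0.025, 0.0], [-0.0, 0.002, -1.0]]
wrist_force: [1.2, -0.5, -2.8]
gripper_width: 0.136
gripper_force: 30.0
time_s: 9.12
tcp_pos: [0.5986, -0.098, 0.1294]
ee_rot: [[-0.03, -1.0, -0.0], [-1.0, 0.03, -0.0], [0.0, 0.0, -1.0]]
wrist_force: [0.2, 0.3, -3.3]
gripper_width: 0.132
gripper_force: 30.0
[ 0.59863421 -0.09799169  0.12937854] [[-3.00166162e-02 -9.99549302e-01 -4.41711061e-04]
 [-9.99549398e-01  3.00166420e-02 -5.19653152e-05]
 [ 6.52005773e-05  4.39952202e-04 -9.99999901e-01]]
[266.01476516 156.328817  ]
```

View pics/f.png

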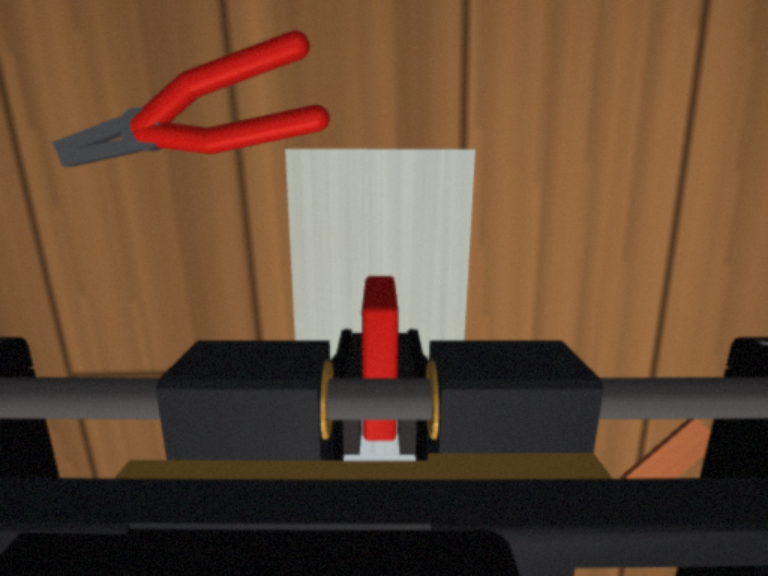

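Run:
```python
from h import *
from scipy.optimize import brentq
c=load('w3');n=lambda p:((p[0]+.5)/1.5-.5,(p[1]+.5)/1.5-.5)
for a,b,w,nm in [((285,149),(475,149),.072,'tail'),((294,338),(465,338),.072,'mid'),((366.5,277),(393.5,277),.012,'rib')]:
    f=lambda z:np.linalg.norm(atz(c,*n(a),z)-atz(c,*n(b),z))-w
    z=brentq(f,0,.25);print(nm,z,np.round((atz(c,*n(a),z)+atz(c,*n(b),z))/2,4),(atz(c,*n(a),z)-atz(c,*n(b),z)))
for z in(.1,.105,.107,.11): print(z,np.round((atz(c,*n((285,149)),z)+atz(c,*n((475,149)),z))/2,4), 'ribend',np.round(atz(c,*n((380,277)),z+.042),4))
d=load('s3')['pixels'][95:225,195:355,::-1];cv2.imwrite('pics/g.png',cv2.resize(d,None,fx=4.5,fy=4.5,interpolation=cv2.INTER_CUBIC))
```

```text
tail 0.10779404626279018 [ 0.5965 -0.1765  0.1078] [ 0.07196398 -0.00227723  0.        ]
mid 0.10957350882589054 [ 0.5991 -0.1004  0.1096] [ 0.07196333 -0.00229754  0.        ]
rib 0.09235786824149743 [ 0.5981 -0.1224  0.0924] [ 1.19939252e-02 -3.81782559e-04 -2.77555756e-17]
0.1 [ 0.5965 -0.1767  0.1   ] ribend [ 0.5979 -0.1354  0.142 ]
0.105 [ 0.5965 -0.1766  0.105 ] ribend [ 0.5978 -0.1367  0.147 ]
0.107 [ 0.5965 -0.1766  0.107 ] ribend [ 0.5978 -0.1372  0.149 ]
0.11 [ 0.5965 -0.1765  0.11  ] ribend [ 0.5978 -0.138   0.152 ]
```

View pics/g.png

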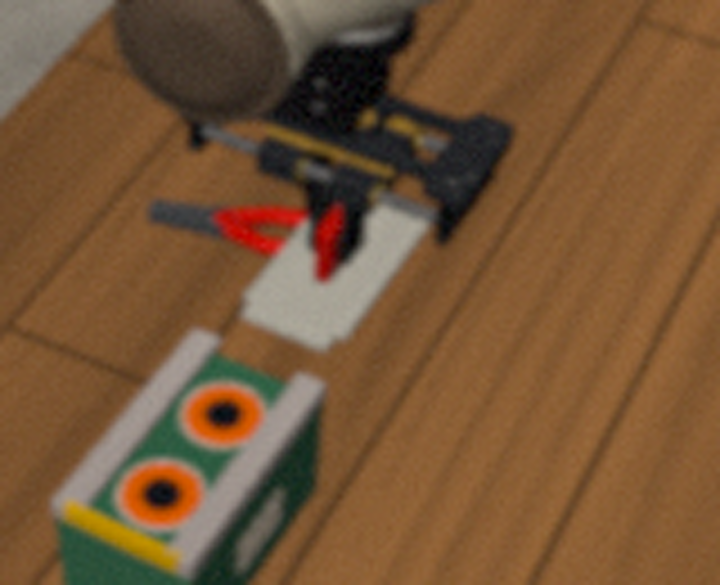

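Run:
```python
from h import *
d=load('s3');u=np.array([.03,.9995,0]);v=np.array([-.9995,.03,0]);o=np.array([.5987,-.1025,0])
q=lambda P:np.round(((proj(d,P)-[195,95])+.5)*4.5-.5,0)
for z in(.100,.104,.108,.112): print(z,[q(o+a*u+b*v+[0,0,z]).tolist() for a,b in((.074,.03),(.06,.036),(.074,-.03),(.06,-.036))])
b=np.array([.609,.0723,0]);u=np.array([.035,.9994,0]);v=np.array([-.9994,.035,0])
print([q(b+x*u+y*v+[0,0,.103]).tolist() for x,y in((-.08,.0465),(-.08,-.0465),(.08,-.0465),(.08,.0465))])
```

```text
0.1 [[324.0, 357.0], [342.0, 346.0], [239.0, 322.0], [242.0, 305.0]]
0.104 [[324.0, 353.0], [343.0, 342.0], [239.0, 318.0], [242.0, 301.0]]
0.108 [[324.0, 348.0], [343.0, 338.0], [240.0, 313.0], [242.0, 296.0]]
0.112 [[324.0, 344.0], [343.0, 333.0], [240.0, 309.0], [242.0, 292.0]]
[[325.0, 383.0], [194.0, 328.0], [51.0, 501.0], [190.0, 567.0]]
```

Run:
```python
import cv2
a=cv2.imread('pics/s3.png')[155:187,240:280]
cv2.imwrite('pics/i.png',cv2.resize(a,None,fx=18,fy=18,interpolation=cv2.INTER_CUBIC))
```

```text
(no output)
```

View pics/i.png

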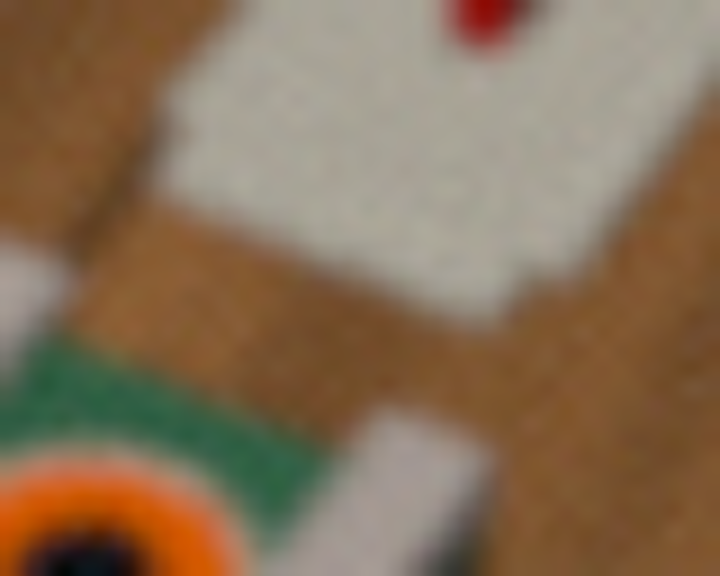

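```bash
python3 -m jog '0 4.4 0 -9.6 0;0 0 0 0 0;0 0 0 0 0;0 0 0 0 0' && python3 -m jog '0 0.4 12 0 0;0 0.4 12 0 0;0 0.2 6 0 0;0 0 0 0 0'
```

```text
time_s: 9.78
tcp_pos: [0.6035, -0.0967, 0.12]
ee_rot: [[-0.028, -1.0, 0.0], [-1.0, 0.028, -0.0], [0.0, -0.0, -1.0]]
wrist_force: [-0.3, 0.4, -2.9]
gripper_width: 0.134
gripper_force: 30.0
time_s: 10.28
tcp_pos: [0.6045, -0.0659, 0.12]
ee_rot: [[-0.027, -1.0, 0.0], [-1.0, 0.027, 0.0], [-0.0, -0.0, -1.0]]
wrist_force: [-0.4, 0.0, -1.2]
gripper_width: 0.134
gripper_force: 30.0
```

```bash
python3 -m jog '0 0.3 8 0 0;0 0.3 8 0 0;0 0 0 0 0' && python3 -m jog '0 0.4 12 0 0;0 0.4 12 0 0;0 0 0 0 0'
```

```text
time_s: 10.65
tcp_pos: [0.6051, -0.0501, 0.12]
ee_rot: [[-0.027, -1.0, 0.0], [-1.0, 0.027, 0.0], [-0.0, -0.0, -1.0]]
wrist_force: [0.1, 0.5, -2.0]
gripper_width: 0.138
gripper_force: 30.0
time_s: 11.02
tcp_pos: [0.606, -0.0256, 0.12]
ee_rot: [[-0.026, -1.0, 0.0], [-1.0, 0.026, 0.0], [-0.0, -0.0, -1.0]]
wrist_force: [-0.1, -1.0, -2.2]
gripper_width: 0.132
gripper_force: 30.0
```

```bash
python3 -m jog '0 0.6 18 0 0;0 0.6 18 0 0;0 0.6 18 0 0;0 0.6 18 0 0;0 0 0 0 0' && python3 -m jog '0 0.4 12 0 0;0 0.3 8 0 0;0 0.2 5 0 0;0 0.1 3 0 0;0 0 0 0 0'
```

```text
time_s: 11.65
tcp_pos: [0.6084, 0.0471, 0.12]
ee_rot: [[-0.026, -1.0, 0.0], [-1.0, 0.026, 0.0], [-0.0, -0.0, -1.0]]
wrist_force: [-0.7, -1.2, -2.1]
gripper_width: 0.135
gripper_force: 30.0
time_s: 12.28
tcp_pos: [0.6092, 0.0733, 0.1199]
ee_rot: [[-0.028, -1.0, -0.0], [-1.0, 0.028, -0.0], [0.0, 0.0, -1.0]]
wrist_force: [0.2, 0.5, -1.9]
gripper_width: 0.132
gripper_force: 30.0
```

```bash
python3 -m jog '0 0.1 2 0 0;0 0.1 2 0 0;0 0 0 0 0' && python3 -m jog '0 0 2 0 0;0 0 2 0 0;0 0 0 0 0'
```

```text
time_s: 12.65
tcp_pos: [0.6094, 0.0773, 0.12]
ee_rot: [[-0.028, -1.0, -0.0], [-1.0, 0.028, -0.0], [0.0, 0.0, -1.0]]
wrist_force: [-0.1, -0.5, -2.5]
gripper_width: 0.131
gripper_force: 30.0
time_s: 13.02
tcp_pos: [0.609, 0.078, 0.1204]
ee_rot: [[-0.029, -1.0, -0.002], [-1.0, 0.029, -0.005], [0.005, 0.002, -1.0]]
wrist_force: [0.2, -9.1, 0.5]
gripper_width: 0.135
gripper_force: 30.0
```

```bash
python3 -m jog '0 0 0 -2 0;0 0 0 0 0;0.5 0 0 0 0;0.5 0 0 0 0;0.5 0 0 0 0' && python3 -m jog '0.5 0 0 0 0;0.5 0 0 40 0;0.5 0 0 60 0;0.5 0 0 60 0;0.5 0 60 0 0' && python3 -m jog '0.5 0 60 0 0;0.5 0 60 0 0;0.5 0 0 0 0'
python3 - <<'E'
from station import r
from h import *
s=r.sense();print(s['tcp_pos'],s['gripper_width'])
c=snap(r,'wrist','w4');t=snap(r,'side','t4')
a=cv2.resize(t['pixels'][150:250,195:325,::-1],None,fx=4,fy=4,interpolation=cv2.INTER_CUBIC)
b=cv2.resize(c['pixels'][:,:,::-1],(520,390))[:200]
cv2.imwrite('pics/k.png',np.vstack([a,b])[:600])
E
```

```text
time_s: 13.65
tcp_pos: [0.6097, 0.0819, 0.1182]
ee_rot: [[-0.027, -1.0, 0.001], [-1.0, 0.027, 0.0], [-0.001, -0.001, -1.0]]
wrist_force: [-0.1, -0.2, -0.0]
gripper_width: 0.396
gripper_force: 0.0
time_s: 14.28
tcp_pos: [0.6123, 0.1401, 0.2855]
ee_rot: [[-0.033, -0.999, 0.013], [-0.999, 0.033, 0.004], [-0.005, -0.013, -1.0]]
wrist_force: [1.7, 1.0, 0.1]
gripper_width: 0.503
gripper_force: 0.0
time_s: 14.65
tcp_pos: [0.6087, 0.2656, 0.2767]
ee_rot: [[-0.023, -1.0, -0.001], [-1.0, 0.023, 0.0], [-0.0, 0.001, -1.0]]
wrist_force: [0.0, -1.3, 0.0]
gripper_width: 0.502
gripper_force: 0.0
[0.60872922 0.26558245 0.27673365] 0.5017754212908745
```

View pics/k.png

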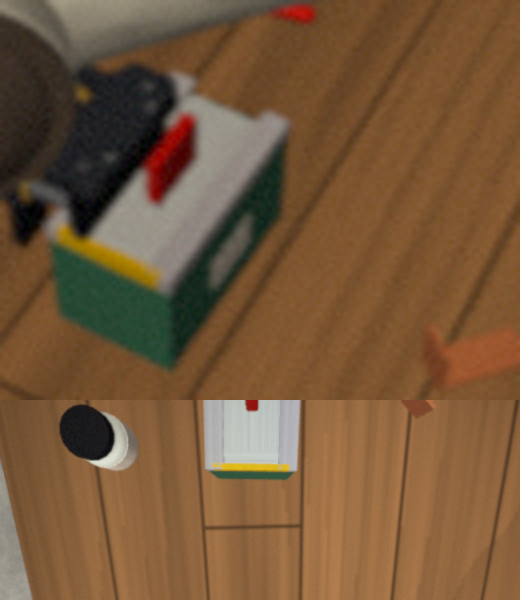

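The wrist view shows the plate between the rails, meeting the yellow stop at (250,465) with no gap. The handle is up and the gripper is clear.

```bash
python3 -c "
from station import r
print(r.finish_job())"
```

```text
the job is handed in; nothing more can be done
None
```

I pressed both caps home, slid the cover nose first against the yellow stop and let go of it, and handed the job in at about 15 s of the 58 s allowed; the hand-in gave no verdict.

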